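# Stroke the flap lids of a curved vial tray shut

## Task

Close the four open flap lids of the curved vial tray by running a fingertip lightly along the row: begin at the end where the first lid's hinge sits at the very end of the tray and stroke along the curve, from hinge to lip, so that the lids fold down flat one after another, and then move clear. Do not pick up or shove the tray, press gently, and leave the dish, beaker, timer and marker round it where they are.

Things in the scene. Friction and masses are not known exactly. Their poses are not given: they have to be found in the camera images.
- tray: curved vial tray, a grey ring sector, loose, about 1.1 kg, 30 mm high (33.5 with lids shut). Four pockets on an arc of 160 mm radius, 15 degrees (42 mm) apart; ring 46 mm wide, 185 x 71 mm overall. Origin: underside, on the arc, between pockets 2 and 3. z up; x outward from the arc's centre (at x = -160 mm, y = 0); y along the row at the middle, toward lid4: from above, lid1 to lid4 runs anticlockwise.
- seat1 (a point): fixed point of the tray, over the centre of pocket 1, level with the top face of lid1 when that is shut (33.5 mm above the worktop). Pocket 1 is the one where the stroke begins.
- seat2 (a point): fixed point of the tray, over the centre of pocket 2, level with the top face of lid2 when that is shut (33.5 mm above the worktop). It lies on the 160 mm arc, between its neighbours.
- seat3 (a point): fixed point of the tray, over the centre of pocket 3, level with the top face of lid3 when that is shut (33.5 mm above the worktop). It lies on the 160 mm arc, between its neighbours.
- seat4 (a point): fixed point of the tray, over the centre of pocket 4, level with the top face of lid4 when that is shut (33.5 mm above the worktop). Pocket 4 is the last of the row.
- lid1 (a joint): hinge angle of flap lid 1 over pocket 1 (rad): 0 shut and flat, grows as it opens, up to 1.3. White plate 36 mm across the row x 34 along it x 3; hinge across the row, 21 mm before seat1 (lid1 side), lip 15 mm past it: open, it rises like a ramp toward the lid4 end. Light friction hinge (0.01 N m), stays where left; half a newton at the lip moves it.
- lid2 (a joint): hinge angle of flap lid 2 over pocket 2 (rad): 0 shut and flat, grows as it opens, up to 1.3. White plate 36 mm across the row x 34 along it x 3; hinge across the row, 21 mm before seat2 (lid1 side), lip 15 mm past it: open, it rises like a ramp toward the lid4 end. Light friction hinge (0.01 N m), stays where left; half a newton at the lip moves it.
- lid3 (a joint): hinge angle of flap lid 3 over pocket 3 (rad): 0 shut and flat, grows as it opens, up to 1.3. White plate 36 mm across the row x 34 along it x 3; hinge across the row, 21 mm before seat3 (lid1 side), lip 15 mm past it: open, it rises like a ramp toward the lid4 end. Light friction hinge (0.01 N m), stays where left; half a newton at the lip moves it.
- lid4 (a joint): hinge angle of flap lid 4 over pocket 4 (rad): 0 shut and flat, grows as it opens, up to 1.3. White plate 36 mm across the row x 34 along it x 3; hinge across the row, 21 mm before seat4 (lid1 side), lip 15 mm past it: open, it rises like a ramp toward the lid4 end. Light friction hinge (0.01 N m), stays where left; half a newton at the lip moves it.
- dish: glass-clear petri dish, 68 mm across, 14 mm high, loose, lying flat; origin: centre of its underside. To be left alone.
- beaker: small clear beaker, 58 mm across, 60 mm high, loose, standing upright; origin: centre of its underside. To be left alone.
- timer: lab timer lying flat, 70 x 62 x 20 mm, loose; origin: centre of its underside. To be left alone.
- marker: marker pen lying flat, 132 mm long along its y axis, 14 mm thick, loose; origin: centre of its underside. To be left alone.

How it is judged:
On the way, in this order (a step that is already met when the one before it is completed fails the run):
1. lid 1 is folded down flat (value of joint lid1 below 0.08 rad), for 0.05 s.
2. lid 2 is folded down flat (value of joint lid2 below 0.08 rad), for 0.05 s.
3. lid 3 is folded down flat (value of joint lid3 below 0.08 rad), for 0.05 s.
4. lid 4 is folded down flat (value of joint lid4 below 0.08 rad), for 0.05 s.
At the end, for the whole second after the job is handed in: All four lids are shut to within 0.08 rad (lips less than 3 mm up), having been closed in order from lid1 to lid4; the tray rests flat on the worktop within 20 mm of where it stood; dish, beaker, timer and marker are within 20 mm of where they were (value of joint each of lid1, lid2, lid3, lid4 below 0.08 rad and height (world z) of tray below 0.005 m and angle between tray's own z axis and vertical below 0.05 rad and distance of each of tray, dish, beaker, timer, marker from where it was at the start of the episode below 0.02 m and linear speed of tray below 0.01 m/s); the robot touches nothing.
It fails at once if the tray is lifted or tipped (height (world z) of tray above 0.01 m or angle between tray's own z axis and vertical above 0.15 rad).
It fails at once if the tray is shoved more than 20 mm (distance of tray from where it was at the start of the episode above 0.02 m).
It fails at once if the tray or its lids are pressed with more than 30 N (contact force between the fingers and tray above 30 N).
It fails at once if the dish, beaker, timer or marker is displaced, lifted or knocked over (distance of any of dish, beaker, timer, marker from where it was at the start of the episode above 0.02 m or angle between beaker's own z axis and vertical above 0.5 rad).
It also fails if it takes over 34 s, if anything falls off the work surface, if the arm or the gripper's body presses on something with over 40 N, if the wrist force passes 120 N, or if a joint passes its speed limit or range.

## Robot

A 7-joint arm with a two-finger parallel gripper is mounted at the origin on the work surface; the furniture and walls round the work are solid. World frame = base frame: x ahead of the robot, y to its left, z up, the work surface at z = 0. Lengths are in m, angles in rad, forces in N, time in s.
With the tool pointing down it reaches from about 0.35 to 0.9 m from the base axis. Payload 8.1 kg.
Tool frame: the origin (TCP) lies between the finger pads; the fingertips stand ahead of it and the grasp point (between the pads) is the TCP (arm.nose_length is the z of the fingertips in the tool frame, in m); z points along the fingers, y is the line along which they close (so a half turn about z gives the same grasp; the last joint's range is limited). The gripper opens to 92 mm and grips with 3 to 60 N. Pads are 19 mm wide; open, the fingers measure 130 mm over their backs; the gripper's body (75 mm by 190 mm) begins 47 mm behind the grasp point.
Start: joints at [-1.365, 0.434, 0.025, 1.573, -0.012, 1.134, -0.075], TCP at [0.19, 0.595, 0.246] pointing down, gripper open.
Joint ranges: [-2.62, 2.62], [-0.44, 2.09], [-1.27, 1.32], [0.08, 2.57], [-1.32, 4.46], [0.12, 2], [-2.74, 2.74]. Speed limits (rad/s): [2.22, 2.22, 3.01, 3.01, 3.14, 3.14, 3.14].

## Interface

Orientations are given as a rotation vector (axis times angle).
In Python, from cell import sensors, optics, arm gives the robot as it stands.
- The arm moves only by the tool arm_command, never from a script. Its argument "deltas" is one flat list of numbers, 7 for each row, row after row: the turn, a rotation vector about the world's x, y, z as a fraction of full scale, then the shift along the world's x, y, z as a fraction of full scale, then the finger opening in mm, from 0 to 91.8. In form: [wx, wy, wz, dx, dy, dz, fingers, wx, wy, wz, dx, dy, dz, fingers, ...]. A call has 1 to 20 rows; each row is the pose to reach, as a shift and turn from the pose commanded when the call began; what a row does not reach only later rows make up. Full scale, the value 1, is 1 m for a shift and 90 degrees for a turn. A row lasts 1/10 s, in which the tool goes at most 50 mm and 8.59 degrees, less where a joint would pass 70% of its speed; a pose out of reach is approached as far as the arm can. A call with a number of a shift or a turn outside -1 to 1 is refused whole. A call with a gripper value outside its range is refused whole. The fingers move at their own pace and stop on an object; "force" is the grip in N (left out, the last holds). Time passes only in rows, so rows that repeat a pose let the fingers close. It gives the time, the measured TCP pose, the force, the opening and the grip force at its end, in the units of the state.
- sensors.observe(): the state, without advancing time (a new reading comes with each control period).
- optics.get_image(name): name is "scene" or "side" or "wrist"; returns the picture (400x640x3 uint8, blue, green, red); there is no depth.
- optics.calibration(name): a dict with "camera_matrix" (3x3 intrinsics, pixels), "rvec" (rotation vector, rad) and "tvec" (3), from world to camera coordinates, as OpenCV has them. Camera axes: x right, y down, z forward; pixel columns grow to the right and rows downward; lengths in m; the calibration is good to about 2 mm. A picture is of the moment at which its call begins: read the wrist's pose just before it. calibration takes no time and is no camera call; for the wrist camera it gives the pose at the moment of the call.
- arm.sign_off(): hands the job in; it is judged then, once.
The state is a dict: "clock": time; "joints": joint angles; "dq": joint speeds; "joint_efforts": joint torques, N m; "position": TCP position; "ee_rot": TCP orientation; "force": force on the tool from outside, world axes, zero at the start; "ft_torque": the same for the moment, N m; "width": opening from 0.0 (shut) to 1.0 (fully open); "gripper_force": force on a finger pad.
Only numpy, scipy, OpenCV 4.12 (cv2) and the standard library are available. Lean on these libraries where they do the work, as an engineer would, in place of code of your own. Each camera call takes 0.05 s, during which the arm holds its last target. There are 200 camera calls.

## Working session

There is one attempt and no reset: what is moved stays moved. The work goes in short steps, Python scripts to look and compute and a tool call to move; the robot and the scene stay as the last step left them, time stands still between calls to the robot, and variables do not carry over. Pictures are saved under pics/ and viewed, at most 10 in all, crops included, and the job is handed in when it is done.

Besides the shell and the picture viewer there is one more tool, called after "Emit:" as name(argument=value, ...) on one line, values as JSON. arm_command: Moves the arm, as the interface text tells. Its arguments: {"type":"object","properties":{"deltas":{"type":"array","items":{"type":"number"}},"force":{"type":"number"}},"required":["deltas"]}

```bash
mkdir -p pics; python3 - <<'E'
from cell import sensors,optics,arm
import cv2
s=sensors.observe();print(s['clock'],s['position'],s['ee_rot'],s['width'],arm.nose_length)
for n in('scene','side'):
    cv2.imwrite(f'pics/{n}1.png',optics.get_image(n))
    c=optics.calibration(n);print(n,c)
E
```

```text
0.0 [0.18981425 0.59496538 0.24495246] [-4.83095240e-01 -3.10411656e+00  2.47833984e-03] 0.9986026392201973 0.019
scene {'camera_matrix': array([[398.65789453,   0.        , 316.10052508],
       [  0.        , 398.65789453, 197.38568279],
       [  0.        ,   0.        ,   1.        ]]), 'rvec': array([ 0.94922586, -2.34390174,  1.20003573]), 'tvec': array([0.46129363, 0.3025902 , 0.53922025])}
side {'camera_matrix': array([[474.92255653,   0.        , 315.89930119],
       [  0.        , 474.92255653, 188.75589143],
       [  0.        ,   0.        ,   1.        ]]), 'rvec': array([ 0.09626138,  2.81409309, -1.38080874]), 'tvec': array([6.35348866e-01, 8.06145312e-04, 9.20698441e-01])}
```

View pics/scene1.png

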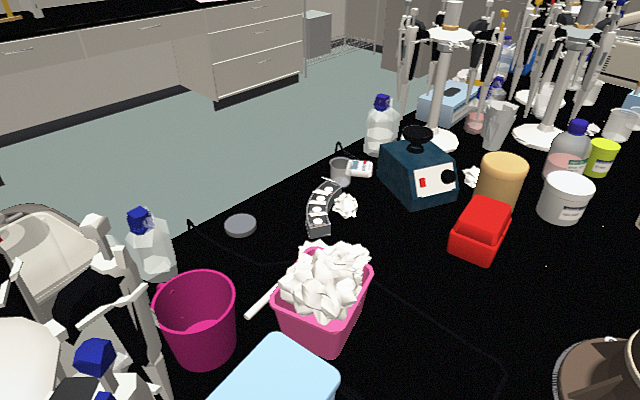

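View pics/side1.png

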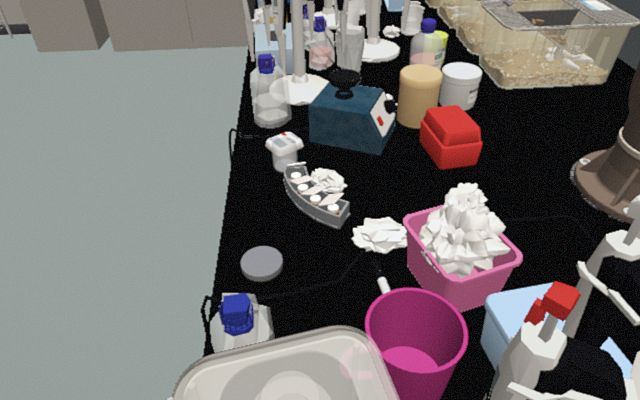

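The tray is at scene px (320,208) and side px (315,192), with the dish at scene (240,226). The beaker stands beyond the tray at scene (340,172), the timer next to it, and the marker is at scene (262,302). I'll zoom in on the tray.

```bash
python3 - <<'E'
import cv2,numpy as np
a=cv2.imread('pics/scene1.png')[140:250,270:400]; b=cv2.imread('pics/side1.png')[125:240,260:390]
a=cv2.resize(a,None,fx=5,fy=5,interpolation=2)
b=cv2.resize(b,None,fx=5,fy=5,interpolation=2)
cv2.imwrite('pics/ca.png',a);cv2.imwrite('pics/cb.png',b)
from cell import optics
def ray(n,u,v,z):
    c=optics.calibration(n);R=cv2.Rodrigues(c['rvec'])[0];C=-R.T@c['tvec']
    d=R.T@np.linalg.solve(c['camera_matrix'],[u,v,1]);return (C+d*(z-C[2])/d[2]).round(3)
for n,p in(('scene',[(320,208),(240,226),(340,182),(262,302)]),('side',[(315,192),(262,264),(285,165),(382,285)])):
    print(n,[ray(n,*q,0.02) for q in p])
E
```

```text
scene [array([ 0.637, -0.007,  0.02 ]), array([0.715, 0.155, 0.02 ]), array([ 0.674, -0.117,  0.02 ]), array([0.526, 0.252, 0.02 ])]
side [array([ 0.637, -0.02 ,  0.02 ]), array([0.732, 0.159, 0.02 ]), array([ 0.693, -0.115,  0.02 ]), array([0.548, 0.216, 0.02 ])]
```

View pics/ca.png

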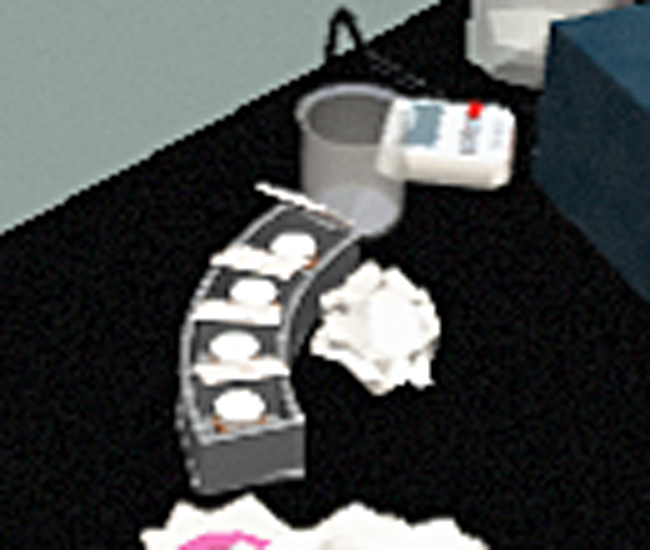

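View pics/cb.png

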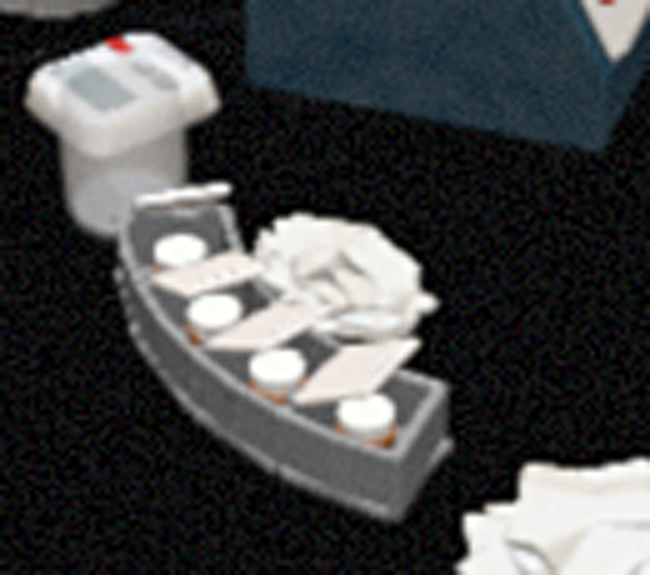

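The tray's convex side faces +x (dish side). Lid 1's hinge is at the far end by the beaker, and all four lids rise toward the near end. Next I fit the tray pose from the corners in both views and draw it over the image.

```bash
cat > h.py <<'E'
import cv2,numpy as np
from cell import optics
CAL={n:optics.calibration(n) for n in('scene','side')}
def proj(n,P):
    c=CAL[n];return cv2.projectPoints(np.array(P,float).reshape(-1,1,3),c['rvec'],c['tvec'],c['camera_matrix'],None)[0][:,0]
def loc(r,deg,z):
    a=np.radians(deg);return [r*np.cos(a)-.16,r*np.sin(a),z]
def world(p,L):
    c,s=np.cos(p[2]),np.sin(p[2]);L=np.array(L,float).reshape(-1,3)
    return L@np.array([[c,-s,0],[s,c,0],[0,0,1]]).T+[p[0],p[1],0]
def ray(n,u,v,z):
    c=CAL[n];R=cv2.Rodrigues(c['rvec'])[0];C=-R.T@c['tvec']
    d=R.T@np.linalg.solve(c['camera_matrix'],[u,v,1]);return (C+d*(z-C[2])/d[2]).round(3)
E
python3 - <<'E'
from h import *
from scipy.optimize import least_squares
A=30.4
obs={'scene':[((303,419),loc(.137,A,.03)),((303,478),loc(.137,A,0)),((200,492),loc(.183,A,0)),((190,440),loc(.183,A,.03)),((358,232),loc(.137,-A,.03))],
'side':[((447,383),loc(.137,A,.03)),((447,445),loc(.137,A,0)),((400,520),loc(.183,A,0)),((400,455),loc(.183,A,.03)),((125,235),loc(.183,-A,.03)),((235,205),loc(.137,-A,.03))]}
off={'scene':(270,140),'side':(260,125)}
def f(p):
    return np.concatenate([(proj(n,world(p,[l for _,l in o]))-(np.array([q for q,_ in o])/5+off[n]-.4)).ravel() for n,o in obs.items()])
r=least_squares(f,[.64,-.015,0],loss='soft_l1');p=r.x;print(p,np.degrees(p[2]));print(f(p).reshape(-1,2).round(1))
for k in range(4): print(k+1,world(p,loc(.16,-22.5+15*k,.0335)).round(4))
ims=[]
for n in off:
    u0,v0=off[n];im=cv2.imread(f'pics/{n}1.png')[v0:v0+115,u0:u0+130];im=cv2.resize(im,None,fx=3,fy=5*.6,interpolation=2)
    def ln(L,c): cv2.polylines(im,[((proj(n,world(p,L))-off[n]+.4)*3*1).astype(int)],False,c,1)
    g=np.linspace(-A,A,20)
    for z,c in((.03,(0,255,0)),(0,(255,255,0))):
        for rr in(.137,.183): ln([loc(rr,a,z) for a in g],c)
        for e in(-A,A): ln([loc(.137,e,z),loc(.183,e,z)],c)
    for k in range(4):
        a=-22.5+15*k;ar=np.radians(a);S=np.array(loc(.16,a,.0315));t=np.array([-np.sin(ar),np.cos(ar),0]);o=np.array([np.cos(ar),np.sin(ar),0])
        th=1.0;H=S-.021*t;d=np.cos(th)*t+np.array([0,0,np.sin(th)])
        L=[H-.018*o,H+.018*o,H+.018*o+.036*d,H-.018*o+.036*d,H-.018*o];ln(L,(0,0,255))
    ims.append(im[:330])
cv2.imwrite('pics/fit.png',np.hstack(ims))
print('stirrer',ray('scene',410,207,0),ray('scene',383,180,0),ray('side',388,150,0),ray('side',311,138,0), 'stirrer top',ray('scene',378,145,.1),'bin top',ray('scene',275,305,.12),ray('side',410,215,.12),ray('scene',373,265,.12))
E
```

```text
[ 0.64840996 -0.01227834  0.55055297] 31.544361345452458
[[ 0.1 -0.2]
 [-0.2 -1.1]
 [-0.2  0.5]
 [ 1.7 -0.1]
 [ 0.2  0.7]
 [ 0.3  0. ]
 [-0.1  0.1]
 [-0.2  0.6]
 [-0.   0.9]
 [-0.8 -4.1]
 [ 0.1  0.5]]
1 [[ 0.6701 -0.0708  0.0335]]
2 [[ 0.6582 -0.0308  0.0335]]
3 [[0.6363 0.0048 0.0335]]
4 [[0.606  0.0335 0.0335]]
stirrer [ 0.507 -0.175  0.   ] [ 0.621 -0.224  0.   ] [ 0.466 -0.182  0.   ] [ 0.634 -0.248  0.   ] stirrer top [ 0.637 -0.21   0.1  ] bin top [0.44 0.29 0.12] [0.506 0.173 0.12 ] [0.39  0.136 0.12 ]
```

View pics/fit.png

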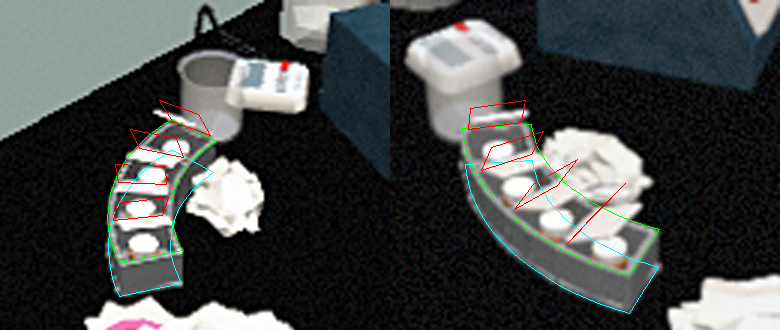

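The fit is good to about 2 mm. The tray sits at (0.648, -0.012) with a yaw of 31.5°, and lid 1's hinge at about (0.673, -0.091) is almost against the beaker. So I'll come down onto lid 1 from above, not from behind it. I'm moving over the tray to look from near.

Emit:
arm_command(deltas=[0,0,0,0,0,0.05,0,0,0,0,0,0,0.1,0,0,0,-0.09,0.03,-0.04,0.12,0,0,0,-0.18,0.06,-0.08,0.12,0,0,0,-0.27,0.09,-0.12,0.12,0,0,0,-0.36,0.12,-0.16,0.12,0,0,0,-0.45,0.15,-0.2,0.12,0,0,0,-0.54,0.18,-0.24,0.12,0,0,0,-0.6,0.21,-0.285,0.12,0,0,0,-0.65,0.24,-0.325,0.12,0,0,0,-0.7,0.27,-0.365,0.12,0,0,0,-0.7,0.3,-0.405,0.12,0,0,0,-0.7,0.33,-0.445,0.12,0,0,0,-0.7,0.36,-0.485,0.12,0,0,0,-0.7,0.39,-0.525,0.12,0,0,0,-0.7,0.42,-0.565,0.1,0,0,0,-0.7,0.45,-0.6,0.08,0,0,0,-0.7,0.46,-0.625,0.05,0,0,0,-0.7,0.46,-0.625,0.05,0,0,0,-0.7,0.46,-0.625,0.05,0])

```text
clock: 2.1
position: [0.6495, -0.0306, 0.2942]
ee_rot: [-2.035, -2.391, 0.004]
force: [0.3, 0.1, 0.5]
width: 0.005
gripper_force: 0.0
```

```bash
python3 - <<'E'
from h import *
from cell import sensors
s=sensors.observe();print(s['clock'],s['position'],s['ee_rot'],s['width'],s['force'],s['joints'])
c=optics.calibration('wrist');CAL['wrist']=c
im=optics.get_image('wrist');cv2.imwrite('pics/w1.png',im)
R=cv2.Rodrigues(c['rvec'])[0];print('cam',-R.T@c['tvec'],'fwd',R[2])
np.savez('w1.npz',**c)
p=[.6484,-.0123,.5506]
for k in range(4): print(k+1,proj('wrist',world(p,loc(.16,-22.5+15*k,.0335))))
E
```

```text
2.1 [ 0.6494693  -0.03059303  0.29422624] [-2.0354621  -2.39053002  0.00353786] 0.004946326752726915 [0.33339953 0.10004562 0.50916362] [-0.38969656  0.47794531  0.55609068  1.46392515 -0.2557309   1.2754434
  0.35134818]
cam [0.63829875 0.04191513 0.43327143] fwd [ 0.04183755 -0.27012414 -0.96191609]
1 [[328.74702723 203.89377528]]
2 [[325.01068969 173.93226331]]
3 [[312.90375968 144.44192347]]
4 [[292.71916269 117.80692604]]
```

View pics/w1.png

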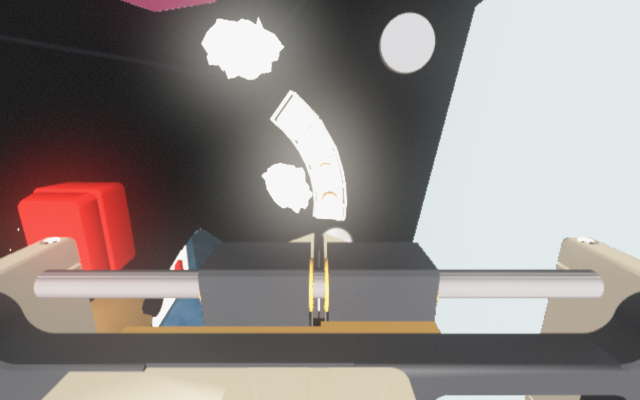

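The wrist view agrees with the fit: seat 1 is predicted at px (329,204), and the tray end shows at (330,218). The beaker sits right against it at (337,235). Before coming down I need the lid angles, so I'll overlay lip lines for several candidates.

```bash
python3 - <<'E'
from h import *
CAL['wrist']=dict(np.load('w1.npz'))
p=[.6484,-.0123,.5506];T=[]
for n,f,(u0,v0,w,h) in(('scene','scene1',(300,170,50,50)),('side','side1',(278,152,60,50)),('wrist','w1',(265,90,90,150))):
    s=8 if n!='wrist' else 4
    im=cv2.imread(f'pics/{f}.png')[v0:v0+h,u0:u0+w]
    if n=='wrist': im=np.clip((im.astype(float)-130)*2,0,255).astype(np.uint8)
    im=cv2.resize(im,None,fx=s,fy=s,interpolation=2);raw=im.copy()
    for k in range(4):
        a=-22.5+15*k;ar=np.radians(a);t=np.array([-np.sin(ar),np.cos(ar),0]);o=np.array([np.cos(ar),np.sin(ar),0]);H=np.array(loc(.16,a,.0315))-.021*t
        for th,c in((0,(255,0,0)),(.5,(0,255,0)),(.8,(0,255,255)),(1.1,(0,0,255))):
            d=np.cos(th)*t+np.array([0,0,np.sin(th)])
            q=((proj(n,world(p,[H-.018*o+.036*d,H+.018*o+.036*d]))-(u0,v0)+.5)*s).astype(int)
            cv2.line(im,tuple(map(int,q[0])),tuple(map(int,q[1])),c,1)
    T.append((raw,im))
W=np.zeros((600,800,3),np.uint8)
W[:400//1][:300,:300]=cv2.resize(T[0][1],(300,300));
W[300:600,:360]=cv2.resize(T[1][1],(360,300))
W[:300,300:440]=0
W[:600,440:800]=T[2][1]
cv2.imwrite('pics/ang.png',W)
# beaker: base centre & rim guesses
print(ray('scene',342,181.5,0),ray('side',280,166,0),ray('wrist',337,228,.06),ray('wrist',337,243,.06), ray('wrist',352,238,.06))
E
```

```text
[ 0.691 -0.146  0.   ] [ 0.705 -0.141  0.   ] [ 0.684 -0.094  0.06 ] [ 0.688 -0.115  0.06 ] [ 0.706 -0.105  0.06 ]
```

View pics/ang.png

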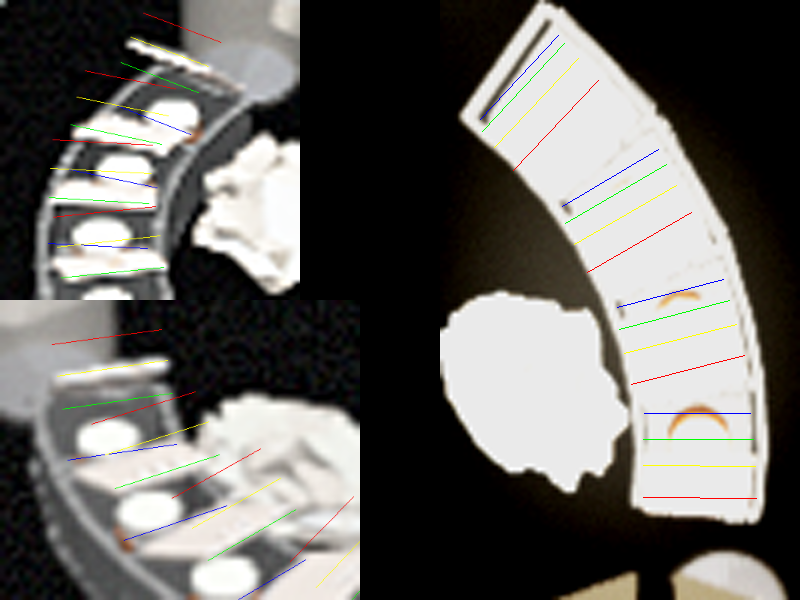

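The lids are open about 0.5–0.8 rad, with lid 1 near 0.75, so its lip lies about 26 mm past the hinge. I'll go above the middle of lid 1, behind its lip and clear of the beaker.

Emit:
arm_command(deltas=[0,0,0,0.011,-0.025,-0.03,0,0,0,0,0.022,-0.05,-0.07,0,0,0,0,0.022,-0.05,-0.11,0,0,0,0,0.022,-0.05,-0.15,0,0,0,0,0.022,-0.05,-0.18,0,0,0,0,0.022,-0.05,-0.2,0,0,0,0,0.022,-0.05,-0.2,0,0,0,0,0.022,-0.05,-0.2,0,0,0,0,0.022,-0.05,-0.2,0])

```text
clock: 3.05
position: [0.6733, -0.079, 0.098]
ee_rot: [2.031, 2.393, 0.003]
force: [0.2, 1.1, -0.6]
width: 0.003
gripper_force: 0.0
```

```bash
python3 - <<'E'
from h import *
from cell import sensors
s=sensors.observe();print(s['clock'],s['position'],s['ee_rot'],s['force'])
a=optics.get_image('scene')[150:230,290:370];b=optics.get_image('side')[120:220,260:360]
cv2.imwrite('pics/c2.png',np.hstack([cv2.resize(a,(400,400)),cv2.resize(b,(400,400))]))
E
```

```text
3.05 [ 0.67330745 -0.07900984  0.09799114] [2.03112855 2.39340595 0.00347851] [ 0.23321536  1.09373224 -0.58535499]
```

View pics/c2.png

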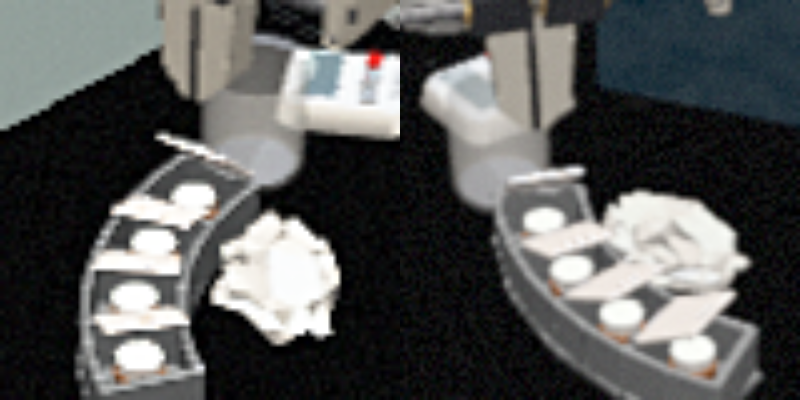

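The fingertip is above lid 1, with all lids still open and nothing touched. Descending now, then stroking gently along lid 1.

Emit:
arm_command(deltas=[0,0,0,-0.001,-0.002,-0.01,0,0,0,0,-0.001,-0.002,-0.018,0,0,0,0,-0.001,-0.002,-0.024,0,0,0,0,-0.001,-0.001,-0.028,0,0,0,0,-0.001,0,-0.032,0,0,0,0,-0.001,0.002,-0.035,0,0,0,0,-0.002,0.004,-0.038,0,0,0,0,-0.002,0.006,-0.04,0,0,0,0,-0.003,0.008,-0.041,0,0,0,0,-0.003,0.01,-0.042,0,0,0,0,-0.003,0.01,-0.042,0,0,0,0,-0.003,0.01,-0.042,0])

```text
clock: 4.35
position: [0.669, -0.0694, 0.0538]
ee_rot: [2.034, 2.394, 0.0]
force: [-0.2, 0.9, -0.5]
width: 0.002
gripper_force: 0.0
```

Emit:
arm_command(deltas=[0,0,0,0,0.001,-0.0005,0,0,0,0,0,0.002,-0.001,0,0,0,0,0,0.002,-0.001,0,0,0,0,0,0.002,-0.001,0])

```text
clock: 4.75
position: [0.6691, -0.0678, 0.053]
ee_rot: [2.034, 2.394, 0.0]
force: [-0.8, -0.8, 2.6]
width: 0.005
gripper_force: 1.2
```

```bash
python3 - <<'E'
from h import *
from cell import sensors
s=sensors.observe();print(s['clock'],s['position'],s['force'])
a=optics.get_image('scene')[150:230,290:370];b=optics.get_image('side')[120:220,260:360]
cv2.imwrite('pics/c3.png',np.hstack([cv2.resize(a,(400,400)),cv2.resize(b,(400,400))]))
E
```

```text
4.75 [ 0.66908496 -0.06782684  0.05295459] [-0.83947065 -0.79112077  2.58618242]
```

View pics/c3.png

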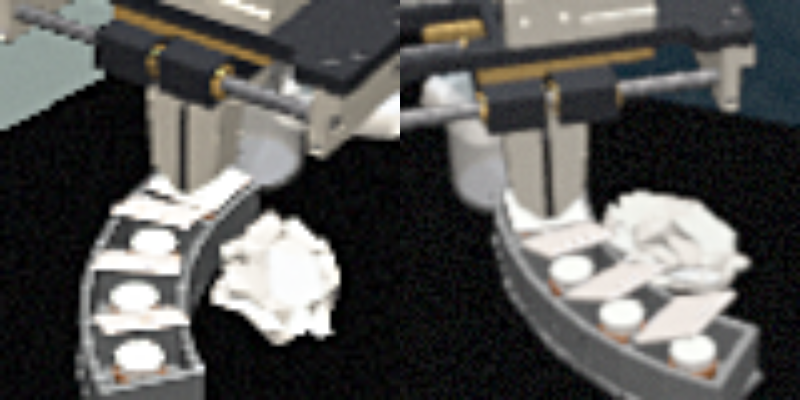

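Lid 1 is flat under the finger, at about 3 N with the tip at z 0.034. Lids 2–4 are still up. On to lid 2: lift, follow the arc, turn 15° and stroke down.

Emit:
arm_command(deltas=[0,0,0,0,0,0.008,0,0,0,0,0,0.001,0.016,0,0,0,0.06,-0.002,0.01,0.016,0,0,0,0.12,-0.004,0.02,0.016,0,0,0,0.167,-0.007,0.029,0.016,0,0,0,0.167,-0.007,0.029,0.014,0,0,0,0.167,-0.008,0.031,0.01,0,0,0,0.167,-0.009,0.034,0.007,0,0,0,0.167,-0.01,0.036,0.004,0,0,0,0.167,-0.011,0.038,0.002,0,0,0,0.167,-0.012,0.04,0.0005,0,0,0,0.167,-0.012,0.04,0,0,0,0,0.167,-0.012,0.04,0,0,0,0,0.167,-0.012,0.04,0,0])

```text
clock: 6.25
position: [0.6568, -0.0275, 0.0529]
ee_rot: [-1.703, -2.639, -0.0]
force: [-2.6, 0.3, 4.7]
width: 0.006
gripper_force: 1.9
```

Emit:
arm_command(deltas=[0,0,0,0,0,0.008,0,0,0,0,0,0.001,0.016,0,0,0,0.06,-0.005,0.009,0.016,0,0,0,0.12,-0.01,0.018,0.016,0,0,0,0.167,-0.015,0.025,0.016,0,0,0,0.167,-0.015,0.025,0.014,0,0,0,0.167,-0.0165,0.027,0.01,0,0,0,0.167,-0.018,0.029,0.007,0,0,0,0.167,-0.0195,0.031,0.004,0,0,0,0.167,-0.021,0.033,0.002,0,0,0,0.167,-0.022,0.035,0.0005,0,0,0,0.167,-0.022,0.035,0,0,0,0,0.167,-0.022,0.035,0,0])

```text
clock: 7.55
position: [0.6347, 0.0075, 0.0529]
ee_rot: [-1.343, -2.839, 0.0]
force: [-1.8, 0.3, 3.6]
width: 0.006
gripper_force: 1.6
```

Emit:
arm_command(deltas=[0,0,0,0,0,0.008,0,0,0,0,-0.001,0.001,0.016,0,0,0,0.06,-0.007,0.008,0.016,0,0,0,0.12,-0.014,0.015,0.016,0,0,0,0.167,-0.0215,0.021,0.016,0,0,0,0.167,-0.0215,0.021,0.014,0,0,0,0.167,-0.0235,0.0225,0.01,0,0,0,0.167,-0.0255,0.024,0.007,0,0,0,0.167,-0.0275,0.0255,0.004,0,0,0,0.167,-0.029,0.027,0.002,0,0,0,0.167,-0.031,0.028,0.0005,0,0,0,0.167,-0.031,0.028,0,0,0,0,0.167,-0.031,0.028,0,0])

```text
clock: 8.85
position: [0.6038, 0.0356, 0.0529]
ee_rot: [-0.961, -2.991, -0.0]
force: [-1.6, 1.2, 2.9]
width: 0.005
gripper_force: 1.4
```

Emit:
arm_command(deltas=[0,0,0,0,0,0.01,0,0,0,0,0,0,0.04,0,0,0,0,0,0,0.09,0,0,0,0,0,0,0.14,0,0,0,0,-0.03,0.02,0.19,0,0,0,0,-0.06,0.05,0.24,0,0,0,0,-0.08,0.09,0.26,0,0,0,0,-0.08,0.12,0.26,0,0,0,0,-0.08,0.12,0.26,0,0,0,0,-0.08,0.12,0.26,0])

```text
clock: 9.85
position: [0.5237, 0.1567, 0.3136]
ee_rot: [0.956, 2.992, 0.002]
force: [-0.2, -0.7, -0.6]
width: 0.002
gripper_force: 0.0
```

```bash
python3 - <<'E'
from h import *
a=optics.get_image('scene')[150:250,270:370];b=optics.get_image('side')[140:240,265:365]
cv2.imwrite('pics/c4.png',np.hstack([cv2.resize(a,(400,400)),cv2.resize(b,(400,400))]))
E
```

```text
(no output)
```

View pics/c4.png

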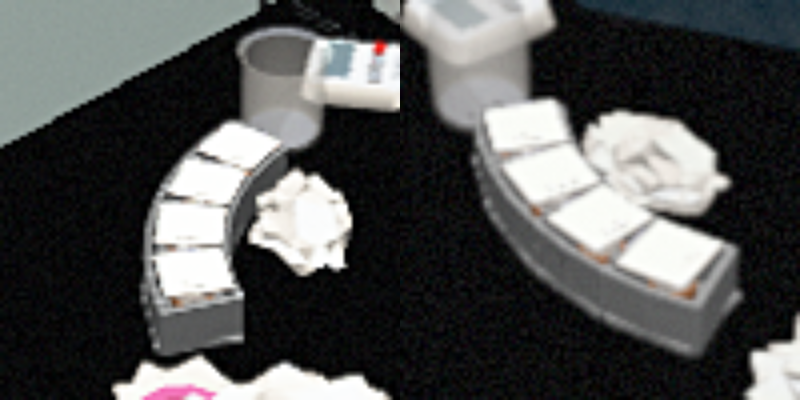

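All four lids lie flat. Each one was stopped firmly at 3–5 N with the tip at z ≈ 0.034. The tray and its neighbours haven't moved, and the arm is clear, so I'm handing in.

```bash
python3 -c "
from cell import arm;print(arm.sign_off())"
```

```text
the job is handed in; nothing more can be done
None
```

I closed all four lids in order from lid 1 to lid 4, at about 3–5 N per lid as read at the end of each stroke, and moved the arm clear. In the last pictures the lids are flat and the tray, beaker and timer unmoved; the dish and marker were outside those crops. The job was handed in at about 10 s, and no verdict was shown.

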